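# Release the spice carousel, bring the square jar to the front and hold it there

### The arm

A 7-joint arm with a two-finger parallel gripper is mounted at the origin on the work surface. World frame = base frame: x ahead of the robot, y to its left, z up, the work surface at z = 0. Lengths are in m, angles in rad, forces in N, time in s.
With the tool pointing down it reaches from about 0.4 to 0.85 m from the base axis. Payload 10.4 kg.
Tool frame: the origin (TCP) lies between the finger pads, 19 mm behind the fingertips; this is the grasp point; z points along the fingers, y is the line along which they close (so a half turn about z gives the same grasp; the last joint's range is limited). The gripper opens to 87 mm and grips with 3 to 60 N. Pads are 19 mm wide; open, the fingers measure 117 mm over their backs; the gripper's body (75 mm by 190 mm) begins 51 mm behind the grasp point.
Start: joints at [-1.289, 0.332, -0.065, 1.46, 0.022, 1.35, -0.088], TCP at [0.188, 0.596, 0.241] pointing down, gripper open.
Joint ranges: [-2.6, 2.6], [-0.5, 2.12], [-1.47, 1.34], [0.16, 2.42], [-1.27, 4.41], [0.06, 2.06], [-2.6, 2.6]. Speed limits (rad/s): [2.22, 2.22, 2.79, 2.79, 3.14, 3.14, 3.14].

### API

Orientations are given as a unit quaternion [x, y, z, w].
In Python, from bench import status, vision, job, spotter gives the robot as it stands. The module is installed in compiled form; this text tells all that it offers.
- The arm moves only by the tool play_rows, never from a script. Its argument "series" is a list of rows, each a list of 6 numbers: the shift along the tool's x, y, z each as a share of 150 mm, from -1 to 1, then the turn, a rotation vector about the tool's x, y, z each as a share of 30 degrees, from -1 to 1. In form: [[x, y, z, ax, ay, az], ...]. A call has 1 to 5 rows; each row is the pose to reach, as a shift and turn from the pose commanded when the call began, along the tool's axes at that moment; what a row does not reach only later rows make up. A row lasts 1/10 s, in which the tool goes at most 50 mm and 8.59 degrees, less where a joint would pass 70% of its speed; a pose out of reach is approached as far as the arm can. A call with a number of a shift or a turn outside -1 to 1 is refused whole. A call with a gripper value outside its range is refused whole. "fingers" is the opening, from -1 (shut) to 1 (fully open), set as the call begins (left out, the last holds). The fingers move at their own pace and stop on an object; "squeeze" is the grip in N (left out, the last holds). Time passes only in rows, so rows that repeat a pose let the fingers close. It gives the time, the measured TCP pose, the force, the opening and the grip force at its end, in the units of the state.
- status.read_state(): the state, without advancing time (a new reading comes with each control period).
- vision.camera(name): name is "scene" or "top" or "wrist"; returns the picture (400x640x3 uint8, blue, green, red); there is no depth.
- vision.calibration(name): a dict with "fx", "fy", "cx", "cy" (pixels), "D" ([k1, k2, p1, p2, k3] as OpenCV has them; the pictures are not rectified), "rvec" (rotation vector, rad) and "tvec" (3), from world to camera coordinates, as OpenCV has them; the wrist camera has in their place "T_tool_cam" (4x4, takes a point from camera to tool coordinates, whose origin is the TCP and whose axes are the flange's). Camera axes: x right, y down, z forward; pixel columns grow to the right and rows downward; lengths in m; the calibration is good to about 2 mm. A picture is of the moment at which its call begins: read the wrist's pose just before it. calibration takes no time and is no camera call.
- job.close_job(): hands the job in; it is judged then, once.
Trained networks look in the newest picture that a camera, given by its name, has taken for a name from the list of things; names that differ only in an ending like _2 or _b are one class to them, and where a whole thing is asked for, a point or a joint stands for the part that bears it (a point fixed in the world has none). Each returns a list of dicts, best first, with "conf" (0 to 1); they miss things now and then, are a little off and sometimes report something else, mostly with a low value. They report only what shows in the picture. A call takes as long as a camera call.
- spotter.boxes_of(camera, name): "point" ([x, y, z] in m, in world coordinates, good to about 4 mm: the middle of the surface that is visible of it).
- spotter.regions_of(camera, name): "pixels" (400x640 bool, what is visible of it).
The state is a dict: "time": time; "joint_positions": joint angles; "joint_vel": joint speeds; "joint_torque": joint torques, N m; "ee_pos": TCP position; "eef_rot": TCP orientation; "ft_force": force on the tool from outside, world axes, zero at the start; "torque": the same for the moment, N m; "width": finger opening in m; "grip_force": force on a finger pad.
Only numpy, scipy, OpenCV 4.12 (cv2) and the standard library are available. Lean on these libraries where they do the work, as an engineer would, in place of code of your own. Each camera call takes 0.05 s, during which the arm holds its last target. There are 200 camera calls.

### The job

The spice carousel is locked by the brake at its side: turn the brake handle fully to its free stop and leave it there. Then turn the carousel by the bar handle on its top until the square jar (the others are round) stands right at the pointed nose of the base, and finish while still gripping that bar handle, keeping the carousel still so that I can take the jar. Do not disturb the crockery and groceries standing around.

Things in the scene. Friction and masses are not known exactly. Their poses are not given: they have to be found in the camera images.
- carousel_base: Fixed round wooden base plate, 240 mm across, 12 mm thick; origin at the centre of its underside, on the upright axis about which the carousel turns. Its -x points to the front, where a pointed nose reaches 165 mm from the axis; an ear on its +y side carries the upright brake shaft, 128 mm from that axis.
- front_point (a point): Tip of the pointed nose of the base, on its top face: 165 mm from the carousel's axis along the base's -x. Axes as the base's.
- carousel: Turning part: wooden disc 220 mm across, top 32 mm up, steel pole, six glass jars with steel lids fixed 80 mm from the axis, tops 95 mm up: five round (42 mm), one square (46 mm). Origin on the axis at worktop height; its -x points to the square jar. Brake on: clamped, resists turning. Brake free: turns any amount either way, light friction (0.05 N m), stays where left.
- square_jar (a point): Centre of the top of the square jar's lid, 80 mm from the turning axis, 95 mm above the worktop. Moves with the carousel; axes as the carousel's.
- carousel_grip (a point): Middle of the upright wooden bar handle on top of the carousel's pole, part of the carousel, on the turning axis, 145 mm above the worktop. The bar is 66 mm long (this frame's x), 16 mm thick (y), 32 mm high (z); pinch it across its thickness from above. Axes as the carousel's.
- brake_grip (a point): Middle of the brake's bar handle, on the brake shaft's axis, 125 mm above the worktop: a dark steel bar 60 mm long (along this frame's y), 14 mm thick (x), 30 mm high (z), pinched across its thickness from above. The lid tops of the jars nearby are 15 mm below the bar's underside.
- brake (a joint): Angle of the brake handle about its upright shaft. 0: brake on, bar pointing at the carousel's axis, a cam clamps the disc's rim. Turns counter-clockwise seen from above (positive about z) to the free stop at 1.31 rad (75 degrees). Friction about 0.35 N m, stays where left; starts within 0.06 rad of on.
- mug: White mug, 80 mm across and 95 mm high, standing loose; origin under its centre. Leave alone.
- oil_bottle: Green glass bottle, 60 mm across and 170 mm high, standing loose; origin under its centre. Leave alone.
- food_can: Steel food can, 74 mm across and 100 mm high, standing loose; origin under its centre. Leave alone.
- bowl: White bowl, 130 mm across and 55 mm high, standing loose; origin under its centre. Leave alone.

How it is judged:
By the outcome, as a careful person would: the job done as asked, in the order asked, and still so for the second after the job is handed in, while the arm keeps its last pose, push and grip.
It also fails if it takes over 72 s, if anything falls off the work surface, if the arm or the gripper's body presses on something with over 40 N, if the wrist force passes 120 N, or if a joint passes its speed limit or range.

## Working session

There is one attempt and no reset: what is moved stays moved. The work goes in short steps, Python scripts to look and compute and a tool call to move; the robot and the scene stay as the last step left them, time stands still between calls to the robot, and variables do not carry over. Pictures are saved under pics/ and viewed, at most 10 in all, crops included, and the job is handed in when it is done.

Besides the shell and the picture viewer there is one more tool, called after "Request:" as name(argument=value, ...), one argument or row to a line, values as JSON. play_rows: Moves the arm, as the interface text tells. Shift numbers are shares of 150 mm and turn numbers shares of 30 degrees, none past 1 either way. Its arguments: {"type":"object","properties":{"series":{"type":"array","items":{"type":"array","items":{"type":"number"}}},"fingers":{"type":"number"},"squeeze":{"type":"number"}},"required":["series"]}

```bash
mkdir -p pics; python3 - <<'E'
from bench import status, vision, spotter
import cv2,numpy as np
s=status.read_state();print({k:np.round(v,3).tolist() for k,v in s.items()})
for c in ['top','scene']:
    cv2.imwrite(f'pics/{c}0.png',vision.camera(c))
    for n in ['carousel_base','carousel','square_jar','carousel_grip','brake_grip','mug','oil_bottle','food_can','bowl']:
        print(c,n,[(np.round(d['point'],3).tolist(),round(d['conf'],2)) for d in spotter.boxes_of(c,n)][:2])
E
```

```text
{'time': 0.0, 'joint_positions': [-1.289, 0.333, -0.065, 1.461, 0.022, 1.35, -0.089], 'joint_vel': [-0.0, -0.001, 0.002, 0.0, 0.001, -0.001, 0.001], 'joint_torque': [0.001, -62.327, 0.025, -38.988, -0.061, 0.04, 0.0], 'ee_pos': [0.187, 0.596, 0.24], 'eef_rot': [0.152, 0.988, -0.001, -0.0], 'ft_force': [0.519, 0.152, -0.165], 'torque': [0.018, -0.033, 0.026], 'grip_force': 0.0, 'width': 0.087}
top carousel_base [([0.523, 0.14, 0.134], 0.3)]
top carousel [([0.532, 0.02, 0.032], 0.96)]
top square_jar [([0.532, 0.02, 0.033], 0.84)]
top carousel_grip [([0.531, 0.022, 0.034], 0.71), ([0.524, 0.021, 0.033], 0.43)]
top brake_grip [([0.526, 0.142, 0.142], 0.45)]
top mug [([0.441, -0.399, 0.042], 0.77)]
top oil_bottle [([0.623, -0.375, 0.109], 0.77)]
top food_can [([0.587, 0.354, 0.102], 0.81)]
top bowl [([0.39, 0.378, 0.019], 0.56)]
scene carousel_base [([0.549, 0.013, 0.033], 0.84)]
scene carousel []
scene square_jar [([0.549, 0.013, 0.039], 0.67)]
scene carousel_grip [([0.55, 0.012, 0.04], 0.72)]
scene brake_grip [([0.538, 0.143, 0.119], 0.55)]
scene mug [([0.462, -0.388, 0.058], 0.69)]
scene oil_bottle [([0.652, -0.38, 0.106], 0.76), ([0.554, 0.011, 0.031], 0.52)]
scene food_can [([0.611, 0.346, 0.084], 0.71)]
scene bowl [([0.37, 0.382, 0.03], 0.86)]
```

View pics/top0.png

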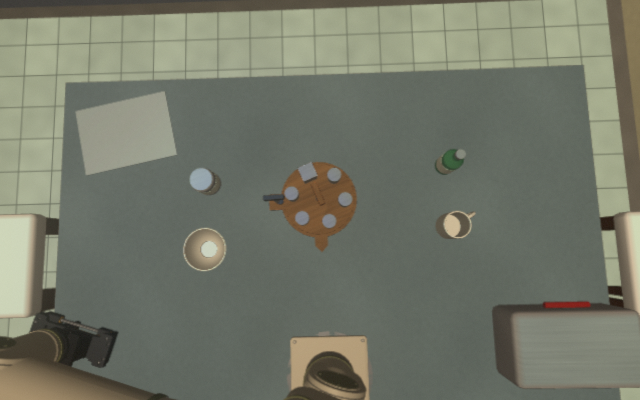

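View pics/scene0.png

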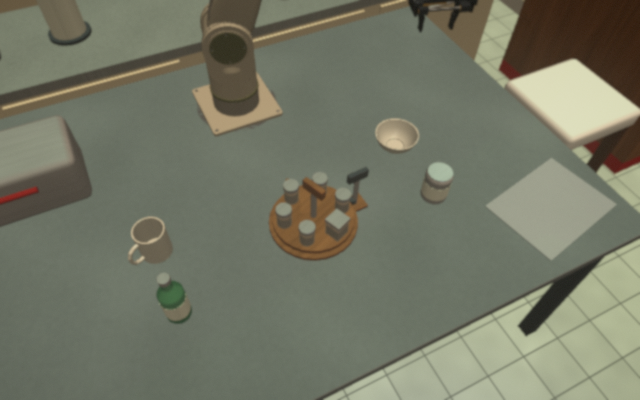

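```bash
cat > h.py <<'E'
from bench import status, vision, spotter
import cv2,numpy as np
from scipy.spatial.transform import Rotation as R
def pose():
    s=status.read_state(); return np.array(s['ee_pos']),R.from_quat(s['eef_rot'])
def goal(p,yaw):
    """numbers to reach TCP p, tool down with tool-y at world angle yaw (deg)"""
    p0,r0=pose(); a=np.radians(yaw)
    y=np.array([np.cos(a),np.sin(a),0]); z=np.array([0,0,-1.]); x=np.cross(y,z)
    r=R.from_matrix(np.column_stack([x,y,z]))
    d=r0.inv().apply(np.array(p)-p0)/.15; t=np.degrees((r0.inv()*r).as_rotvec())/30
    yv=r0.as_matrix()[:,1]
    print('pos',p0.round(4),'yaw',np.degrees(np.arctan2(yv[1],yv[0])).round(2),'shift',d.round(3),'turn',t.round(3))
def cam(c):
    k=vision.calibration(c); K=np.array([[k['fx'],0,k['cx']],[0,k['fy'],k['cy']],[0,0,1]])
    if 'rvec' in k: r=R.from_rotvec(np.ravel(k['rvec'])).inv(); o=-r.apply(np.ravel(k['tvec']))
    else:
        T=np.array(k['T_tool_cam']); p,q=pose(); r=q*R.from_matrix(T[:3,:3]); o=p+q.apply(T[:3,3])
    return K,np.array(k['D']),r,o
def ray(C,uv,z):
    K,D,r,o=C; u=cv2.undistortPoints(np.array(uv,float).reshape(-1,1,2),K,D).reshape(-1,2)
    d=r.apply(np.c_[u,np.ones(len(u))]); return o+d*((np.array(z)-o[2])/d[:,2])[:,None]
E
python3 - <<'E'
from h import *
goal([.43,.05,.42],5)
print(cam('wrist')[3],vision.calibration('wrist')['T_tool_cam'])
E
```

```text
pos [0.1875 0.5962 0.2413] yaw 72.53 shift [-2.635 -2.988 -1.192] turn [ 0.    -0.     2.251]
[0.1137127  0.62001615 0.38508835] [[-1.10595975e-03 -9.59044803e-01 -2.83252260e-01  7.75734584e-02]
 [ 9.99999387e-01 -1.04437975e-03 -3.68406945e-04  5.58158793e-04]
 [ 5.74958414e-05 -2.83252494e-01  9.59045370e-01 -1.43805983e-01]
 [ 0.00000000e+00  0.00000000e+00  0.00000000e+00  1.00000000e+00]]
```

Request:
play_rows(
  series=[
    [-0.2, -0.2, -0.2, 0, 0, 0],
    [-0.4, -0.45, -0.3, 0, 0, 0],
    [-0.6, -0.65, -0.4, 0, 0, 0],
    [-0.8, -0.9, -0.4, 0, 0, 0],
    [-0.9, -1, -0.4, 0, 0, 0],
  ],
)

```text
time: 1.5
ee_pos: [0.2736, 0.4092, 0.3024]
eef_rot: [0.154, 0.988, 0.001, 0.001]
ft_force: [0.3, 0.2, 0.4]
width: 0.0866
grip_force: 0.0
```

Request:
play_rows(
  series=[
    [-0.2, -0.2, -0.1, 0, 0, 0],
    [-0.4, -0.45, -0.2, 0, 0, 0],
    [-0.6, -0.65, -0.3, 0, 0, 0],
    [-0.8, -0.9, -0.4, 0, 0, 0],
    [-0.9, -1, -0.4, 0, 0, 0],
  ],
)

```text
time: 2.0
ee_pos: [0.3571, 0.2254, 0.3637]
eef_rot: [0.154, 0.988, 0.002, 0.001]
ft_force: [0.3, 1.3, -0.3]
width: 0.0869
grip_force: 0.0
```

Request:
play_rows(
  series=[
    [-0.2, -0.2, -0.1, 0, 0, 0.2],
    [-0.4, -0.45, -0.2, 0, 0, 0.4],
    [-0.6, -0.65, -0.3, 0, 0, 0.6],
    [-0.8, -0.9, -0.4, 0, 0, 0.8],
    [-0.9, -1, -0.4, 0, 0, 1],
  ],
)

```text
time: 2.5
ee_pos: [0.4401, 0.0409, 0.4235]
eef_rot: [0.407, 0.914, 0.001, 0.001]
ft_force: [0.0, -0.7, -1.1]
width: 0.0872
grip_force: 0.0
```

Request:
play_rows(
  series=[
    [0, 0, 0, 0, 0, 0.25],
    [0, 0, 0, 0, 0, 0.5],
    [0, 0, 0, 0, 0, 0.75],
    [0, 0, 0, 0, 0, 1],
    [0, 0, 0, 0, 0, 1],
  ],
)

```text
time: 3.0
ee_pos: [0.4388, 0.0453, 0.4213]
eef_rot: [0.627, 0.779, 0.0, 0.0]
ft_force: [0.5, -0.4, 0.3]
width: 0.0867
grip_force: 0.0
```

```bash
python3 - <<'E'
from h import *
goal([.46,.05,.42],5); print(np.round(status.read_state()['joint_positions'],2))
E
```

```text
pos [0.4388 0.0453 0.4213] yaw 12.4 shift [0.    0.145 0.009] turn [ 0.001 -0.     0.247]
[-0.68 -0.15  0.41  1.6   0.06  1.68 -0.05]
```

Request:
play_rows(
  series=[
    [0.2, 0.2, 0, 0, 0, 0.15],
    [0.4, 0.5, 0, 0, 0, 0.25],
    [0.4, 0.5, 0, 0, 0, 0.25],
    [0.4, 0.5, 0, 0, 0, 0.25],
  ],
)

```text
time: 3.4
ee_pos: [0.4994, 0.1213, 0.4202]
eef_rot: [0.673, 0.739, -0.001, -0.0]
ft_force: [0.0, -0.9, -1.5]
width: 0.0868
grip_force: 0.0
```

```bash
python3 - <<'E'
from h import *
goal([.5,.1,.42],5)
cv2.imwrite('pics/w1.png',vision.camera('wrist'))
E
```

```text
pos [0.4994 0.1213 0.4202] yaw 5.32 shift [-0.142 -0.009  0.001] turn [-0.004  0.003  0.011]
```

View pics/w1.png

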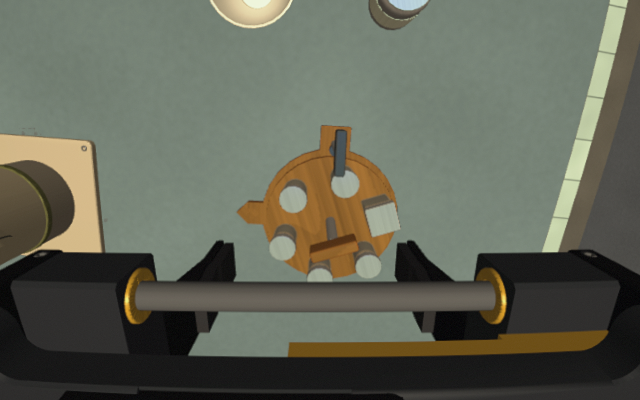

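```bash
python3 - <<'E'
import cv2
i=cv2.imread('pics/w1.png')[115:290,230:410]
cv2.imwrite('pics/w1c.png',cv2.resize(i,None,fx=3.2,fy=3.2,interpolation=cv2.INTER_CUBIC))
E
```

```text
(no output)
```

View pics/w1c.png

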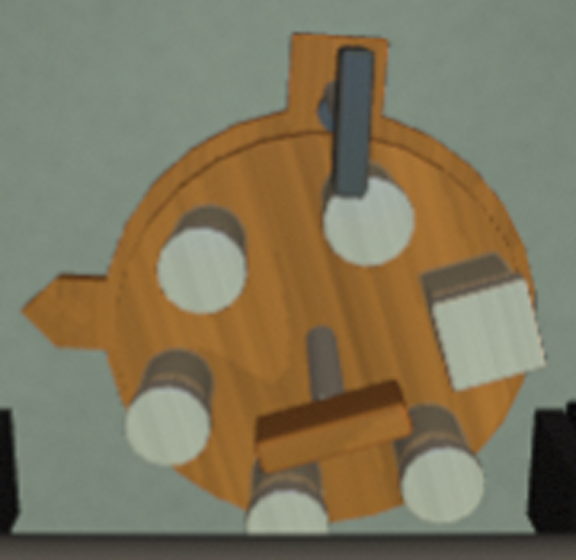

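```bash
cat > m.py <<'E'
from h import *
C=cam('wrist')
P=lambda uv,z: ray(C,np.array(uv,float)/3.2+[230,115],np.full(len(uv),z))
n=P([[22,311]],.012)[0]; j=P([[202,270],[369,221],[167,426],[442,484]],.095)[:,:2]; sq=P([[432,306],[524,280],[546,365],[456,389]],.095)[:,:2]
s=sq.mean(0); bar=P([[258,444],[408,404],[411,428],[268,472]],.161)[:,:2]; br=P([[340,46],[373,48],[367,196],[333,195]],.140)[:,:2]
pts=np.r_[j,[s]]
A=np.c_[2*pts,np.ones(5)]; q=np.linalg.lstsq(A,(pts**2).sum(1),rcond=None)[0]; c=q[:2]
ang=lambda v: np.degrees(np.arctan2(v[1],v[0])).round(1)
print('nose',n,'centre',c,'r',np.sqrt(q[2]+c@c))
print('bar c',bar.mean(0),'dir',ang(bar[1]-bar[0]),ang(bar[2]-bar[3]),'len',np.linalg.norm(bar[1]-bar[0]))
for cc in (c,bar.mean(0)):
    print('nose',np.linalg.norm(n[:2]-cc),ang(n[:2]-cc),'sq',ang(s-cc),'brake',np.linalg.norm(br.mean(0)-cc),ang(br.mean(0)-cc),'jars',[ang(x-cc) for x in j])
print('brake c',br.mean(0),'dir',ang(br[0]-br[3]),ang(br[1]-br[2]),'len',np.linalg.norm(br[0]-br[3]),'w',np.linalg.norm(br[0]-br[1]))
E
python3 m.py
```

```text
nose [0.3708124  0.01147836 0.012     ] centre [0.53449944 0.01771053] r 0.07989286091222221
bar c [0.53529504 0.01822202] dir 21.3 23.8 len 0.06454624913623712
nose 0.16380563008959206 -177.8 sq 21.5 brake 0.12849221327128577 92.1 jars [np.float64(141.9), np.float64(81.8), np.float64(-157.7), np.float64(-38.2)]
nose 0.1646208214506524 -177.7 sq 21.4 brake 0.12801255506852038 92.4 jars [np.float64(142.6), np.float64(82.3), np.float64(-157.6), np.float64(-38.8)]
brake c [0.52982989 0.14611787] dir 93.4 94.2 len 0.05975858399099629 w 0.013056820874097099
```

```bash
python3 -c "
from h import *
goal([.5298,.146,.128],3.8)"
```

```text
pos [0.4991 0.12   0.421 ] yaw 5.2 shift [0.156 0.221 1.953] turn [-0.001  0.002  0.047]
```

Request:
play_rows(
  series=[
    [0.16, 0.22, 0.2, 0, 0, 0.05],
    [0.16, 0.22, 0.5, 0, 0, 0.05],
    [0.16, 0.22, 0.8, 0, 0, 0.05],
    [0.16, 0.22, 1.0, 0, 0, 0.05],
    [0.16, 0.22, 1.0, 0, 0, 0.05],
  ],
)

```text
time: 3.95
ee_pos: [0.5277, 0.1454, 0.2684]
eef_rot: [0.685, 0.729, -0.002, -0.001]
ft_force: [-0.2, 0.3, 0.3]
width: 0.0871
grip_force: 0.0
```

```bash
python3 -c "
from h import *
goal([.5298,.146,.128],3.8)"
```

```text
pos [0.5277 0.1454 0.2684] yaw 3.57 shift [0.005 0.019 0.936] turn [-0.01   0.003 -0.008]
```

Request:
play_rows(
  series=[
    [0.0, 0.02, 0.25, 0, 0, 0],
    [0.0, 0.02, 0.5, 0, 0, 0],
    [0.0, 0.02, 0.75, 0, 0, 0],
    [0.0, 0.02, 0.93, 0, 0, 0],
    [0.0, 0.02, 0.93, 0, 0, 0],
  ],
)

```text
time: 4.45
ee_pos: [0.5318, 0.1465, 0.131]
eef_rot: [0.685, 0.729, -0.001, -0.001]
ft_force: [-0.4, 0.1, 0.6]
width: 0.0868
grip_force: 0.0
```

Request:
play_rows(
  series=[
    [0, 0, 0, 0, 0, 0],
    [0, 0, 0, 0, 0, 0],
    [0, 0, 0, 0, 0, 0],
    [0, 0, 0, 0, 0, 0],
    [0, 0, 0, 0, 0, 0],
  ],
  fingers=-0.4,
  squeeze=10,
)

```text
time: 4.95
ee_pos: [0.533, 0.1474, 0.1324]
eef_rot: [0.685, 0.729, 0.0, 0.0]
ft_force: [-1.0, 0.0, -0.1]
width: 0.0546
grip_force: 0.0
```

```bash
python3 - <<'E'
from h import *
goal([.5298,.146,.128],3.8)
cv2.imwrite('pics/w2.png',cv2.resize(vision.camera('wrist')[100:400,120:520],None,fx=2,fy=2))
E
```

```text
pos [0.533  0.1474 0.1324] yaw 3.55 shift [-0.008 -0.022  0.029] turn [ 0.002 -0.001 -0.008]
```

View pics/w2.png

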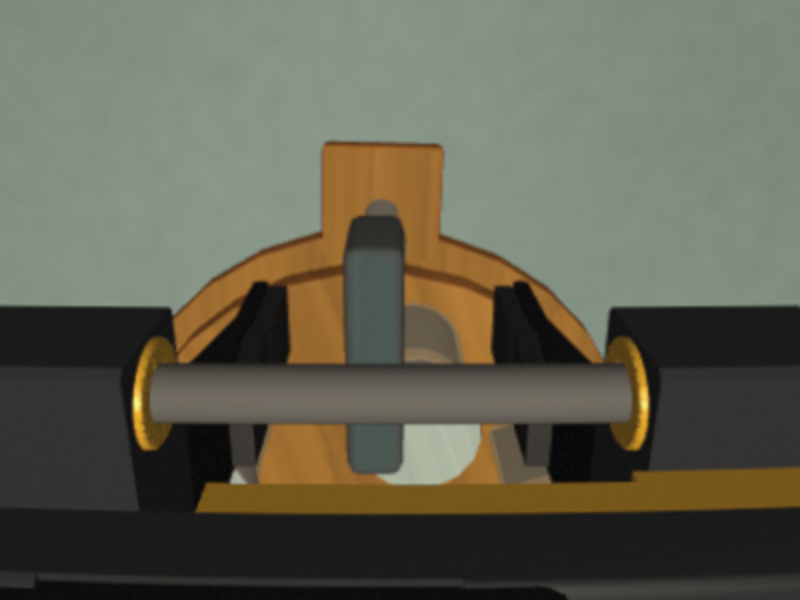

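Request:
play_rows(
  series=[
    [0, -0.025, 0.02, 0, 0, 0],
    [0, -0.025, 0.02, 0, 0, 0],
    [0, -0.025, 0.02, 0, 0, 0],
  ],
)

```text
time: 5.3
ee_pos: [0.5288, 0.147, 0.1286]
eef_rot: [0.685, 0.729, -0.0, -0.0]
ft_force: [-0.1, -0.0, 0.5]
width: 0.0293
grip_force: 0.0
```

Request:
play_rows(
  series=[
    [0, 0, 0, 0, 0, 0],
    [0, 0, 0, 0, 0, 0],
    [0, 0, 0, 0, 0, 0],
    [0, 0, 0, 0, 0, 0],
    [0, 0, 0, 0, 0, 0],
  ],
  fingers=-1,
  squeeze=30,
)

```text
time: 5.8
ee_pos: [0.5293, 0.147, 0.1288]
eef_rot: [0.685, 0.729, 0.0, 0.0]
ft_force: [1.8, 1.1, -1.0]
width: 0.0135
grip_force: 30.0
```

Request:
play_rows(
  series=[
    [0, 0, 0, 0, 0, 0],
    [0, 0, 0, 0, 0, 0],
    [0, 0, 0, 0, 0, 0],
    [0, 0, 0, 0, 0, 0],
    [0, 0, 0, 0, 0, 0],
  ],
)

```text
time: 6.3
ee_pos: [0.5292, 0.1471, 0.1288]
eef_rot: [0.685, 0.729, 0.0, 0.0]
ft_force: [3.9, 0.6, -2.7]
width: 0.0142
grip_force: 30.0
```

```bash
python3 - <<'E'
from h import *
goal([.5298,.146,.128],3.8);print(status.read_state())
E
```

```text
pos [0.5292 0.1471 0.1288] yaw 3.54 shift [-0.007  0.003  0.005] turn [ 0.001 -0.    -0.009]
{'time': 6.3, 'joint_positions': array([-0.6820545 ,  0.26449249,  0.37833644,  1.818775  , -0.10983194,
        1.07826876, -0.20193534]), 'joint_vel': array([ 0.00154583, -0.00015914,  0.00033552, -0.00142646,  0.00024953,
        0.0017418 ,  0.00116925]), 'joint_torque': array([ -0.3778745 , -50.6660378 ,   4.00369316, -33.89056921,
        -0.20253554,   1.37977436,   0.05144211]), 'ee_pos': array([0.52924809, 0.14705629, 0.12879937]), 'eef_rot': array([6.84949518e-01, 7.28590484e-01, 2.26907486e-04, 1.12034330e-04]), 'ft_force': array([ 3.91075029,  0.63641181, -2.66349573]), 'torque': array([ 0.01656456, -0.85721342, -0.04602216]), 'grip_force': 29.999471018090844, 'width': 0.014164608218896688}
```

Request:
play_rows(
  series=[
    [0, 0, 0, 0, 0, -0.1],
    [0, 0, 0, 0, 0, -0.25],
    [0, 0, 0, 0, 0, -0.4],
    [0, 0, 0, 0, 0, -0.6],
    [0, 0, 0, 0, 0, -0.8],
  ],
  squeeze=50,
)

```text
time: 6.8
ee_pos: [0.5291, 0.1468, 0.1288]
eef_rot: [0.517, 0.856, -0.0, -0.0]
ft_force: [2.8, -0.7, -1.8]
width: 0.0134
grip_force: 50.0
```

```bash
python3 - <<'E'
from h import *
goal([.5297,.146,.128],77.3);print(status.read_state()['torque'],status.read_state()['ft_force'])
E
```

```text
pos [0.5291 0.1468 0.1288] yaw 27.74 shift [-0.007  0.001  0.005] turn [-0.    -0.    -1.652]
[-0.11498216 -0.51936071 -0.43296186] [ 2.82327324 -0.65515101 -1.81405698]
```

Good, torque matches friction. Continue.

Request:
play_rows(
  series=[
    [0, 0, 0, 0, 0, -0.2],
    [0, 0, 0, 0, 0, -0.4],
    [0, 0, 0, 0, 0, -0.6],
    [0, 0, 0, 0, 0, -0.8],
    [0, 0, 0, 0, 0, -1],
  ],
)

```text
time: 7.3
ee_pos: [0.5289, 0.1466, 0.1288]
eef_rot: [0.278, 0.961, -0.0, -0.0]
ft_force: [1.0, -1.2, -0.4]
width: 0.0133
grip_force: 50.0
```

Request:
play_rows(
  series=[
    [0, 0, 0, 0, 0, -0.2],
    [0, 0, 0, 0, 0, -0.4],
    [0, 0, 0, 0, 0, -0.55],
    [0, 0, 0, 0, 0, -0.65],
    [0, 0, 0, 0, 0, -0.65],
  ],
)

```text
time: 7.8
ee_pos: [0.5288, 0.1465, 0.1287]
eef_rot: [0.113, 0.994, -0.0, -0.0]
ft_force: [0.7, -1.3, 0.7]
width: 0.0138
grip_force: 50.0
```

```bash
python3 - <<'E'
from h import *
goal([.5297,.146,.128],77.3);print(status.read_state()['torque'],status.read_state()['ft_force'])
E
```

```text
pos [0.5288 0.1465 0.1287] yaw 77.04 shift [-0.006 -0.002  0.005] turn [-0.001 -0.001 -0.009]
[-0.35445028 -0.08145648 -0.07646347] [ 0.7019989  -1.30380052  0.73003252]
```

Push slowly into the stop.

Request:
play_rows(
  series=[
    [0, 0, 0, 0, 0, -0.05],
    [0, 0, 0, 0, 0, -0.1],
    [0, 0, 0, 0, 0, -0.1],
  ],
)

```text
time: 8.1
ee_pos: [0.5289, 0.1465, 0.1287]
eef_rot: [0.087, 0.996, -0.0, -0.0]
ft_force: [-1.5, -2.9, 2.2]
width: 0.0141
grip_force: 50.0
```

```bash
python3 - <<'E'
from h import *
goal([.5297,.146,.128],77.3);print(status.read_state()['torque'],status.read_state()['ft_force'])
E
```

```text
pos [0.5289 0.1465 0.1287] yaw 80.01 shift [-0.006 -0.003  0.005] turn [-0.001 -0.001  0.09 ]
[-0.68108169  0.21004536 -1.11728947] [-1.4611256  -2.87608607  2.17002382]
```

Request:
play_rows(
  series=[
    [0, 0, 0, 0, 0, -0.05],
    [0, 0, 0, 0, 0, -0.05],
  ],
)

```text
time: 8.3
ee_pos: [0.5287, 0.1466, 0.1287]
eef_rot: [0.074, 0.997, -0.0, -0.0]
ft_force: [-3.8, -4.1, 5.2]
width: 0.0143
grip_force: 50.0
```

```bash
python3 - <<'E'
from h import *
goal([.5297,.146,.128],77.3);print(status.read_state()['torque'],status.read_state()['ft_force'])
E
```

```text
pos [0.5287 0.1466 0.1287] yaw 81.56 shift [-0.007 -0.003  0.005] turn [-0.001 -0.002  0.142]
[-1.01073778  0.74642208 -1.18287931] [-3.77806417 -4.13073     5.19374851]
```

Request:
play_rows(
  series=[
    [0, 0, 0, 0, 0, 0],
    [0, 0, 0, 0, 0, 0],
    [0, 0, 0, 0, 0, 0],
    [0, 0, 0, 0, 0, 0],
    [0, 0, 0, 0, 0, 0],
  ],
  fingers=0.3,
)

```text
time: 8.8
ee_pos: [0.5291, 0.1473, 0.1287]
eef_rot: [0.073, 0.997, 0.0, 0.0]
ft_force: [0.3, -0.5, -0.0]
width: 0.0461
grip_force: 0.0
```

Request:
play_rows(
  series=[
    [0, 0, -0.2, 0, 0, 0],
    [0, 0, -0.4, 0, 0, 0],
    [0, 0, -0.7, 0, 0, 0],
    [0, 0, -1, 0, 0, 0],
    [0, 0, -1, 0, 0, 0],
  ],
)

```text
time: 9.3
ee_pos: [0.5314, 0.1478, 0.2853]
eef_rot: [0.074, 0.997, 0.002, 0.004]
ft_force: [-0.1, 0.7, 0.4]
width: 0.0564
grip_force: 0.0
```

Request:
play_rows(
  series=[
    [0, 0, -0.2, 0, 0, 0.28],
    [0, 0, -0.4, 0, 0, 0.56],
    [0, 0, -0.7, 0, 0, 0.84],
    [0, 0, -0.8, 0, 0, 1],
    [0, 0, -0.8, 0, 0, 1],
  ],
)

```text
time: 9.8
ee_pos: [0.5298, 0.1473, 0.401]
eef_rot: [0.33, 0.944, 0.001, 0.002]
ft_force: [0.5, 0.0, -1.1]
width: 0.0564
grip_force: 0.0
```

Request:
play_rows(
  series=[
    [0, 0, 0, 0, 0, 0.28],
    [0, 0, 0, 0, 0, 0.56],
    [0, 0, 0, 0, 0, 0.84],
    [0, 0, 0, 0, 0, 1],
    [0, 0, 0, 0, 0, 1],
  ],
)

```text
time: 10.3
ee_pos: [0.5288, 0.147, 0.3972]
eef_rot: [0.562, 0.827, -0.001, -0.001]
ft_force: [0.4, -0.1, 0.0]
width: 0.0566
grip_force: 0.0
```

Request:
play_rows(
  series=[
    [0, 0, 0, 0, 0, 0.28],
    [0, 0, 0, 0, 0, 0.5],
    [0, 0, 0, 0, 0, 0.5],
    [0, 0, 0, 0, 0, 0.5],
  ],
)

```text
time: 10.7
ee_pos: [0.5289, 0.1471, 0.3981]
eef_rot: [0.663, 0.748, -0.0, -0.0]
ft_force: [0.2, -0.8, 0.9]
width: 0.0565
grip_force: 0.0
```

```bash
python3 - <<'E'
from h import *
goal([.5348,.018,.15],-68.4)
i=vision.camera('wrist'); cv2.imwrite('pics/w3full.png',i)
cv2.imwrite('pics/w3.png',cv2.resize(i[75:300,220:440],None,fx=2.6,fy=2.6,interpolation=cv2.INTER_CUBIC))
E
```

```text
pos [0.5289 0.1471 0.3981] yaw 6.87 shift [-0.859 -0.063  1.654] turn [-1.000e-03  1.000e-03  2.509e+00]
```

View pics/w3.png

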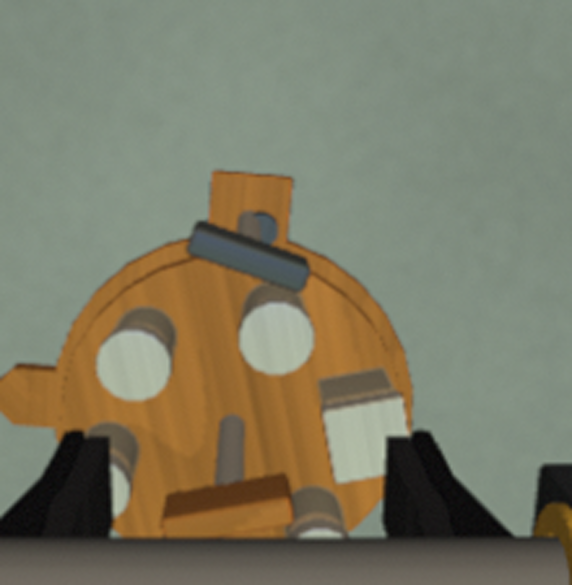

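```bash
python3 - <<'E'
from h import *
C=cam('wrist')
b=ray(C,np.array([[191,252],[300,289],[203,231],[308,267]])/2.6+[220,75],np.full(4,.14))
for k in (0,2):
    v=b[k+1]-b[k]; print(np.degrees(np.arctan2(v[1],v[0])),np.linalg.norm(v))
print(b.mean(0))
E
```

```text
-12.315699443969518 0.05511698663491296
-12.347753828065606 0.05279501544554739
[0.53121412 0.1469633  0.14      ]
```

Request:
play_rows(
  series=[
    [-0.2, 0, 0, 0, 0, 0.28],
    [-0.5, -0.06, 0, 0, 0, 0.56],
    [-0.8, -0.06, 0, 0, 0, 0.84],
    [-0.86, -0.06, 0, 0, 0, 1],
    [-0.86, -0.06, 0, 0, 0, 1],
  ],
)

```text
time: 11.25
ee_pos: [0.5348, 0.0156, 0.3989]
eef_rot: [0.837, 0.548, 0.0, 0.0]
ft_force: [-0.5, 0.5, 0.3]
width: 0.0561
grip_force: 0.0
```

Request:
play_rows(
  series=[
    [0, 0, 0, 0, 0, 0.28],
    [0, 0, 0, 0, 0, 0.56],
    [0, 0, 0, 0, 0, 0.84],
    [0, 0, 0, 0, 0, 1],
    [0, 0, 0, 0, 0, 1],
  ],
)

```text
time: 11.75
ee_pos: [0.5347, 0.0196, 0.3985]
eef_rot: [0.949, 0.316, -0.0, -0.0]
ft_force: [-0.1, 0.4, 0.3]
width: 0.0568
grip_force: 0.0
```

Request:
play_rows(
  series=[
    [0, 0, 0.2, 0, 0, 0.28],
    [0, 0, 0.5, 0, 0, 0.51],
    [0, 0, 0.8, 0, 0, 0.51],
    [0, 0, 0.8, 0, 0, 0.51],
    [0, 0, 0.8, 0, 0, 0.51],
  ],
)

```text
time: 12.25
ee_pos: [0.5349, 0.0186, 0.2798]
eef_rot: [0.982, 0.187, -0.0, -0.0]
ft_force: [0.3, 0.4, -0.2]
width: 0.0569
grip_force: 0.0
```

```bash
python3 - <<'E'
from h import *
goal([.5348,.018,.15],-68.4);print(status.read_state()['joint_positions'])
E
```

```text
pos [0.5349 0.0186 0.2798] yaw -68.49 shift [-0.002  0.003  0.865] turn [-0.     0.    -0.003]
[-0.53299079  0.10896582  0.45081785  1.6623393  -0.04836435  1.38161536
 -1.2707473 ]
```

Request:
play_rows(
  series=[
    [0, 0, 0.2, 0, 0, 0],
    [0, 0, 0.45, 0, 0, 0],
    [0, 0, 0.7, 0, 0, 0],
    [0, 0, 0.86, 0, 0, 0],
    [0, 0, 0.86, 0, 0, 0],
  ],
)

```text
time: 12.75
ee_pos: [0.5349, 0.0184, 0.1495]
eef_rot: [0.983, 0.186, -0.001, 0.0]
ft_force: [0.1, 0.5, 0.5]
width: 0.0566
grip_force: 0.0
```

Request:
play_rows(
  series=[
    [0, 0, 0, 0, 0, 0],
    [0, 0, 0, 0, 0, 0],
    [0, 0, 0, 0, 0, 0],
    [0, 0, 0, 0, 0, 0],
    [0, 0, 0, 0, 0, 0],
  ],
  fingers=-1,
  squeeze=20,
)

```text
time: 13.25
ee_pos: [0.5351, 0.0179, 0.1503]
eef_rot: [0.983, 0.184, 0.0, -0.0]
ft_force: [0.0, 0.3, 0.8]
width: 0.0247
grip_force: 0.0
```

Request:
play_rows(
  series=[
    [0, 0, 0, 0, 0, 0],
    [0, 0, 0, 0, 0, 0],
    [0, 0, 0, 0, 0, 0],
  ],
  squeeze=30,
)

```text
time: 13.55
ee_pos: [0.5345, 0.0185, 0.15]
eef_rot: [0.983, 0.185, -0.0, -0.001]
ft_force: [-3.6, 3.2, 5.0]
width: 0.0156
grip_force: 29.9
```

```bash
python3 - <<'E'
from h import *
goal([.5348,.018,.15],-68.4);print(status.read_state()['torque'])
E
```

```text
pos [0.5345 0.0185 0.15  ] yaw -68.72 shift [ 0.     0.004 -0.   ] turn [-0.002  0.    -0.011]
[0.60238967 1.0491146  0.03053394]
```

Request:
play_rows(
  series=[
    [0, 0, 0, 0, 0, -0.1],
    [0, 0, 0, 0, 0, -0.3],
    [0, 0, 0, 0, 0, -0.5],
    [0, 0, 0, 0, 0, -0.75],
    [0, 0, 0, 0, 0, -1],
  ],
)

```text
time: 14.05
ee_pos: [0.5344, 0.0188, 0.15]
eef_rot: [0.9, 0.435, -0.0, -0.001]
ft_force: [-5.8, 4.6, 5.7]
width: 0.0157
grip_force: 29.9
```

```bash
python3 - <<'E'
from h import *
goal([.5348,.018,.15],92.3);print(status.read_state()['torque'],status.read_state()['ft_force'])
E
```

```text
pos [0.5344 0.0188 0.15  ] yaw -38.41 shift [-0.002  0.005 -0.   ] turn [-1.000e-03 -4.000e-03 -4.357e+00]
[ 0.79491936  1.19647979 -0.16201044] [-5.79217689  4.63585788  5.66487005]
```

Request:
play_rows(
  series=[
    [0, 0, 0, 0, 0, -0.2],
    [0, 0, 0, 0, 0, -0.4],
    [0, 0, 0, 0, 0, -0.6],
    [0, 0, 0, 0, 0, -0.8],
    [0, 0, 0, 0, 0, -1],
  ],
)

```text
time: 14.55
ee_pos: [0.5341, 0.0189, 0.15]
eef_rot: [0.757, 0.653, -0.0, -0.001]
ft_force: [-6.0, 4.5, 7.9]
width: 0.0157
grip_force: 29.9
```

Request:
play_rows(
  series=[
    [0, 0, 0, 0, 0, -0.2],
    [0, 0, 0, 0, 0, -0.4],
    [0, 0, 0, 0, 0, -0.6],
    [0, 0, 0, 0, 0, -0.8],
    [0, 0, 0, 0, 0, -1],
  ],
)

```text
time: 15.05
ee_pos: [0.5338, 0.0189, 0.15]
eef_rot: [0.563, 0.827, -0.0, -0.001]
ft_force: [-8.9, 4.1, 8.8]
width: 0.0157
grip_force: 29.9
```

Request:
play_rows(
  series=[
    [0, 0, 0, 0, 0, -0.2],
    [0, 0, 0, 0, 0, -0.4],
    [0, 0, 0, 0, 0, -0.6],
    [0, 0, 0, 0, 0, -0.8],
    [0, 0, 0, 0, 0, -1],
  ],
)

```text
time: 15.55
ee_pos: [0.5336, 0.0187, 0.15]
eef_rot: [0.329, 0.944, 0.0, -0.001]
ft_force: [-10.2, 4.6, 9.7]
width: 0.0156
grip_force: 29.9
```

Request:
play_rows(
  series=[
    [0, 0, 0, 0, 0, -0.2],
    [0, 0, 0, 0, 0, -0.4],
    [0, 0, 0, 0, 0, -0.6],
    [0, 0, 0, 0, 0, -0.8],
    [0, 0, 0, 0, 0, -1],
  ],
)

```text
time: 16.05
ee_pos: [0.5335, 0.0184, 0.15]
eef_rot: [0.074, 0.997, 0.0, -0.001]
ft_force: [-10.2, 2.8, 11.0]
width: 0.0158
grip_force: 29.9
```

```bash
python3 - <<'E'
from h import *
goal([.5348,.018,.15],92.3);print(status.read_state()['torque'],status.read_state()['ft_force'])
E
```

```text
pos [0.5335 0.0184 0.15  ] yaw 81.51 shift [-0.009 -0.002 -0.   ] turn [ 0.001 -0.006 -0.36 ]
[ 0.52375088  2.2058118  -0.0574816 ] [-10.2303687    2.79753362  10.98792377]
```

Request:
play_rows(
  series=[
    [0, 0, 0, 0, 0, -0.15],
    [0, 0, 0, 0, 0, -0.28],
    [0, 0, 0, 0, 0, -0.36],
    [0, 0, 0, 0, 0, -0.36],
  ],
)

```text
time: 16.45
ee_pos: [0.5335, 0.0183, 0.15]
eef_rot: [-0.019, 1.0, 0.0, -0.001]
ft_force: [-10.8, 4.1, 9.8]
width: 0.0158
grip_force: 29.9
```

```bash
python3 - <<'E'
from h import *
goal([.5348,.018,.15],92.3);print(status.read_state()['torque'],status.read_state()['ft_force'])
cv2.imwrite('pics/w4.png',vision.camera('wrist'))
cv2.imwrite('pics/t4.png',cv2.resize(vision.camera('top')[140:270,240:400],None,fx=4,fy=4,interpolation=cv2.INTER_CUBIC))
E
```

```text
pos [0.5335 0.0183 0.15  ] yaw 92.16 shift [-0.009 -0.003 -0.   ] turn [ 0.001 -0.005 -0.005]
[4.1464454e-01 2.1966387e+00 1.4189520e-04] [-10.81175181   4.09719425   9.75144943]
```

View pics/w4.png

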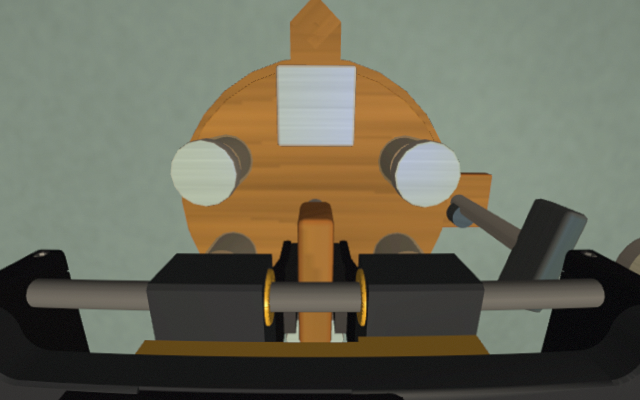

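View pics/t4.png

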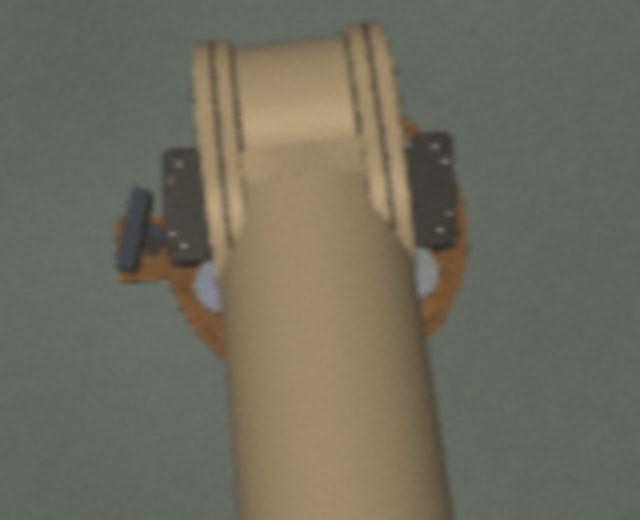

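```bash
python3 - <<'E'
from h import *
C=cam('wrist'); g=lambda uv,z: ray(C,uv,np.full(len(uv),z))[:,:2]
n=g([[316,0]],.012)[0]; sh=g([[291,58],[340,58]],.012).mean(0); s=g([[277,66],[355,67],[354,146],[278,146]],.095); j=g([[206,172],[428,173]],.095)
a=lambda v: np.degrees(np.arctan2(v[1],v[0]))%360
c=np.array([.5348,.018])
print(n,sh,s.mean(0),'n',a(n-c),a(sh-c),np.linalg.norm(n-c),'s',a(s.mean(0)-c),np.linalg.norm(s.mean(0)-c),[a(x-c) for x in j], a(s[0]-s[3]),a(s[1]-s[2]))
E
```

```text
[0.37381452 0.01401848] [0.41602952 0.01513574] [0.45478572 0.01662463] n 181.41675898928526 181.38147068485063 0.16103471188414017 s 180.9847640339976 0.08002610135835497 [np.float64(239.59321658398432), np.float64(122.45470939825402)] 181.16496019225724 182.9489718881116
```

Request:
play_rows(
  series=[
    [0, 0, 0, 0, 0, -0.02],
    [0, 0, 0, 0, 0, -0.02],
    [0, 0, 0, 0, 0, -0.02],
    [0, 0, 0, 0, 0, -0.02],
    [0, 0, 0, 0, 0, -0.02],
  ],
)

```text
time: 17.05
ee_pos: [0.5335, 0.0184, 0.15]
eef_rot: [-0.023, 1.0, 0.0, -0.001]
ft_force: [-10.4, 2.9, 10.7]
width: 0.0161
grip_force: 29.9
```

```bash
python3 - <<'E'
from h import *
goal([.5348,.018,.15],92.3)
from bench import job
print(job.close_job())
E
```

```text
pos [0.5335 0.0184 0.15  ] yaw 92.67 shift [-0.009 -0.003 -0.   ] turn [ 0.001 -0.005  0.012]
the job is handed in; nothing more can be done
None
```

The brake is at its free stop, the square jar stands at the nose to within about 1°, and the gripper still holds the carousel's bar handle; the job is handed in at 17 s, and no verdict came back.

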